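# Balance the headphone amplifier with its inner knob

### The job

The two channels of the headphone amplifier are out of balance: turn the tall inner knob clockwise until its red line is in line with the orange line on the black outer ring, then let go. The outer ring, which turns very easily, must stay as it is set, and leave the mug beside the amplifier, the stapler and the headphones where they are.

Things in the scene. Friction and masses are not known exactly. Their poses are not given: they have to be found in the camera images.
- amp: headphone amplifier, fixed: aluminium panel on a black foot, 148 mm deep (x), 170 wide (y), 108 high. Its face slopes 30 degrees, low edge towards its -x side (the robot); the knob axis leans 30 degrees from vertical: in this frame it points out of the face along (-0.5, 0, 0.866) from (-0.009, 0, 0.0706) m on the face. Origin: middle of the underside; z up
- knob_top (a point): centre of the inner knob's top, on the axis, 56 mm out from the face. The inner knob is a ribbed aluminium cylinder 42 mm in diameter, free to grip from 21 to 56 mm out from the face (below that a thin skirt 50 mm in diameter); it does not move along its axis. This frame turns with the knob: z out along the axis, x along the red line on its top and side
- knob_mark (a point): a point on the ray of the inner knob's red line, 30 mm from the axis, at the height of the outer ring's top (18 mm out from the face); turns with the inner knob. Same frame directions as knob_top
- ring_mark (a point): a point on the orange line of the outer ring, 30 mm from the axis, on the ring's top (18 mm out from the face); turns with the ring. The ring is black, 84 mm in diameter, 16 mm thick, round the foot of the inner knob; fingertips that touch it drag it round. When the two lines agree, knob_mark and ring_mark coincide
- knob_body (a joint): angle of the inner knob, rad: 0 with the red line straight up the slope, growing clockwise as seen looking at the face; stops at -2.4 and 2.4. Friction about 0.12 N m; it stays where it is left. It starts 2.4 to 3.8 rad anticlockwise of the ring's line
- ring_body (a joint): angle of the outer ring, rad: same zero and direction as the inner knob. Friction only about 0.02 N m
- mug: white mug with grey dots, 82 mm in diameter, 114 mm over the handle, 91 mm high, standing just left of the amplifier, loose (a like mug in the far corner of the desk is not meant). Origin: underside
- stapler: red and black stapler, 119 mm long, 34 mm wide, 45 mm high, lying to the right of the amplifier, loose. Origin: underside
- headphones: black headphones, 194 x 173 x 94 mm, lying behind the amplifier, loose. Origin: underside

How it is judged (in metres and radians):
At the end, for the whole second after the job is handed in: the inner knob's line agrees with the outer ring's line within 8 degrees (4.2 mm at 30 mm from the axis), the ring is within 7 degrees (4 mm) of where it was set, and mug, stapler and headphones are within 30 mm of where they stood (distance between knob_mark and ring_mark below 0.0042 m and distance of ring_mark from where it was at the start of the episode below 0.004 m and distance of each of mug, stapler, headphones from where it was at the start of the episode below 0.03 m); the robot touches nothing.
It fails at once if the outer ring is turned by more than about 7 degrees (distance of ring_mark from where it was at the start of the episode above 0.004 m).
It fails at once if the mug, the stapler or the headphones are pushed away or the mug is tipped (distance of any of mug, stapler, headphones from where it was at the start of the episode above 0.03 m or angle between mug's own z axis and vertical above 0.4 rad).
It also fails if it takes over 64 s, if anything falls off the work surface, if the arm or the gripper's body presses on something with over 40 N, if the wrist force passes 120 N, or if a joint passes its speed limit or range.

### The arm

A 6-joint arm with a two-finger parallel gripper is mounted at the origin on a cart in front of the work surface, level with it; the furniture and walls round the work are solid. World frame = base frame: x ahead of the robot, y to its left, z up, the work surface at z = 0. Lengths are in m, angles in degrees, forces in N, time in s.
With the tool pointing down it reaches from about 0.25 to 0.725 m from the base axis. Payload 9.7 kg.
Tool frame: the origin (TCP) lies on the centre line of the jaws, within the pads' length; the fingertips stand 14 mm ahead of it and the grasp point (between the pads) lies 5 mm behind it; z points along the fingers, y is the line along which they close (so a half turn about z gives the same grasp; the last joint's range is limited). The gripper opens to 85 mm and grips with 20 to 120 N. Pads are 22 mm wide; open, the fingers measure 114 mm over their backs; the gripper's body (76 mm by 85 mm) begins 54 mm behind the grasp point. The pads swing forward as they close: fully open they stand 13 mm farther back than shut.
Start: joints at [-69.385, 4.979, 10.078, 95.1, 0, 90], TCP at [0.194, -0.515, 0.245] pointing down, gripper open.
Joint ranges: [-179.16, 179.16], [-48.56, 103.87], [-65.8, 70.77], [-126.05, 130.52], [-82.76, 87.17], [-180, 180]. Speed limits (degrees/s): [127.2, 127.2, 147.25, 180, 180, 180].

### API

Orientations are given as [roll, pitch, yaw] about the fixed x, y, z axes, in that order (R = Rz(yaw) Ry(pitch) Rx(roll)).
In Python, from workcell import bot, camera, get_calibration, ticket gives the robot as it stands. The module is installed in compiled form; this text tells all that it offers.
- The arm moves only by the tool send_rows, never from a script. Its arguments are lists of equal length, an entry for each row: "linear": the shift along the tool's x, y, z in m, a list of three; "twist": the turn, a rotation vector about the tool's x, y, z in units of 10 degrees (1.0 is 10 degrees), a list of three; "gripper": the opening in per cent of the stroke, from 0 (shut) to 100 (fully open). In form: {"linear": [[x, y, z], ...], "twist": [[wx, wy, wz], ...], "gripper": [gripper, ...]}. A call has 1 to 8 rows; each row shifts and turns the commanded pose from where the row before left it, along the tool's axes as they then stand; what a row does not reach is not made up. A row lasts 1/8 s, in which the tool goes at most 62.5 mm and 10.7 degrees, less where a joint would pass 70% of its speed; a pose out of reach is approached as far as the arm can. A call with a gripper value outside its range is refused whole. The fingers move at their own pace and stop on an object; "grip_force" is the grip in N (left out, the last holds). Time passes only in rows, so rows that do not move let the fingers close. It gives the time, the measured TCP pose, the force, the opening and the grip force at its end, in the units of the state.
- bot.get_obs(): the state, without advancing time (a new reading comes with each control period).
- camera(name): name is "scene" or "top" or "wrist"; returns the picture (420x560x3 uint8, red, green, blue); there is no depth.
- get_calibration(name): a dict with "fx", "fy", "cx", "cy" (pixels), "origin" and "orientation" of the camera in the world; the wrist camera has in their place "hand_eye" (4x4, takes a point from camera to tool coordinates, whose origin is the TCP and whose axes are the flange's). Camera axes: x right, y down, z forward; pixel columns grow to the right and rows downward; lengths in m; the calibration is good to about 2 mm. A picture is of the moment at which its call begins: read the wrist's pose just before it. get_calibration takes no time and is no camera call.
- ticket.job_done(): hands the job in; it is judged then, once.
The state is a dict: "time": time; "q": joint angles; "qd": joint speeds; "joint_efforts": joint torques, N m; "ee_pos": TCP position; "tcp_rot": TCP orientation; "wrist_force": force on the tool from outside, world axes, zero at the start; "torque": the same for the moment, N m; "opening": finger opening in m; "grasp_force": force on a finger pad.
Only numpy, scipy, OpenCV 4.12 (cv2) and the standard library are available. Lean on these libraries where they do the work, as an engineer would, in place of code of your own. Each camera call takes 0.05 s, during which the arm holds its last target. There are 200 camera calls.

## Working session

There is one attempt and no reset: what is moved stays moved. The work goes in short steps, Python scripts to look and compute and a tool call to move; the robot and the scene stay as the last step left them, time stands still between calls to the robot, and variables do not carry over. Pictures are saved under pics/ and viewed, at most 10 in all, crops included, and the job is handed in when it is done.

Besides the shell and the picture viewer there is one more tool, called after "Request:" as a command line: name --argument value ..., lists and objects as JSON in quotes. send_rows: Moves the arm, as the interface text tells. Its arguments: {"type":"object","properties":{"linear":{"type":"array"},"twist":{"type":"array"},"gripper":{"type":"array"},"grip_force":{"type":"number"}},"required":["linear","twist","gripper"]}

```bash
mkdir -p pics
python3 - <<'E'
from workcell import bot,camera,get_calibration
import cv2,numpy as np
o=bot.get_obs();print({k:np.round(v,3).tolist() for k,v in o.items()})
for n in("scene","top","wrist"):
    c=get_calibration(n);print(n,{k:np.round(v,4).tolist() for k,v in c.items()})
    cv2.imwrite(f"pics/{n}0.png",camera(n)[:,:,::-1])
E
```

```text
{'time': 0.0, 'q': [-69.385, 5.01, 10.032, 95.101, 0.0, 90.0], 'qd': [0.05, 0.015, -0.038, -0.039, -0.026, -0.072], 'joint_efforts': [-0.001, -52.039, 46.48, 0.016, 0.0, 0.0], 'ee_pos': [0.194, -0.515, 0.245], 'tcp_rot': [-179.921, -0.0, 20.616], 'wrist_force': [-0.601, -0.319, -0.036], 'torque': [0.029, 0.022, 0.088], 'grasp_force': 0.0, 'opening': 0.085}
scene {'fx': 381.9858, 'fy': 381.9858, 'cx': 274.6848, 'cy': 214.1507, 'origin': [0.1271, -0.4262, 0.5451], 'orientation': [-120.4847, 0.6499, -45.3563]}
top {'fx': 433.1073, 'fy': 433.1073, 'cx': 278.3854, 'cy': 201.2689, 'origin': [0.5473, 0.0962, 0.943], 'orientation': [-171.081, -1.4881, -89.1883]}
wrist {'fx': 367.4752, 'fy': 367.4752, 'cx': 275.0894, 'cy': 209.1295, 'hand_eye': [[-0.0002, -0.9515, -0.3077, 0.0781], [1.0, -0.0001, -0.0004, 0.0005], [0.0004, -0.3077, 0.9515, -0.1286], [0.0, 0.0, 0.0, 1.0]]}
```

View pics/top0.png

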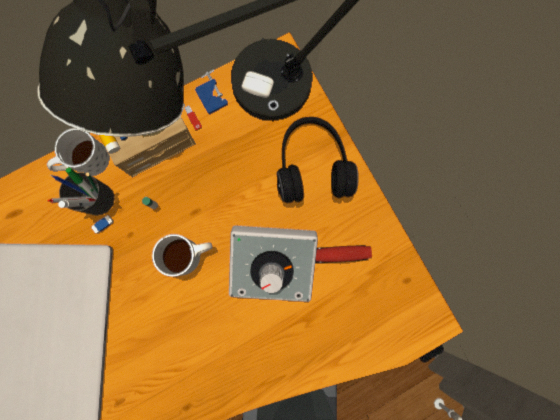

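View pics/scene0.png

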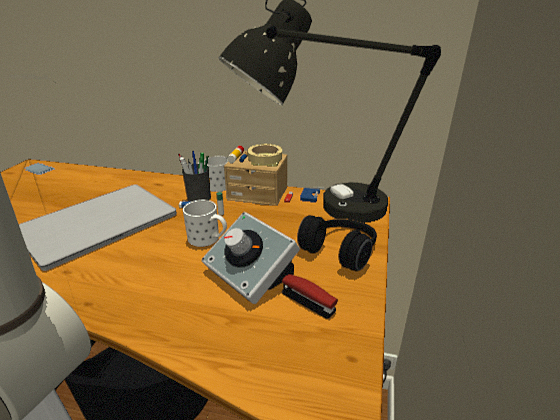

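The top view shows the amp panel with corners at about (232,228), (316,231), (313,302) and (231,296). The knob top is near (271,283), the red line at about (265,287) and the orange line at about (288,267). The mug is on the left at (177,257) and the stapler on the right at (343,254). The scene view agrees: knob at (235,238), orange line at (257,246).

```bash
cat > h.py <<'E'
import numpy as np,cv2
from scipy.spatial.transform import Rotation as R
from workcell import bot,camera,get_calibration
def cam(n,o=None):
    c=get_calibration(n);K=np.array([[c['fx'],0,c['cx']],[0,c['fy'],c['cy']],[0,0,1]])
    if n=='wrist':
        H=np.array(c['hand_eye']);Rt=R.from_euler('xyz',o['tcp_rot'],degrees=True).as_matrix()
        return K,Rt@H[:3,:3],Rt@H[:3,3]+np.array(o['ee_pos'])
    return K,R.from_euler('xyz',c['orientation'],degrees=True).as_matrix(),np.array(c['origin'])
def ray(C,p):
    K,Rm,t=C;d=Rm@np.linalg.solve(K,[p[0],p[1],1]);return t,d/np.linalg.norm(d)
def proj(C,X):
    K,Rm,t=C;x=(K@(Rm.T@(np.atleast_2d(X)-t).T)).T;return x[:,:2]/x[:,2:]
def onplane(C,p,P,n):
    t,d=ray(C,p);return t+d*np.dot(n,P-t)/np.dot(n,d)
def tri(obs):
    A=np.zeros((3,3));b=np.zeros(3)
    for C,p in obs:
        t,d=ray(C,p);M=np.eye(3)-np.outer(d,d);A+=M;b+=M@t
    return np.linalg.solve(A,b)
E
python3 - <<'E'
from h import *
T=cam('top');S=cam('scene')
a=cv2.imread('pics/top0.png')[220:310,220:325];b=cv2.imread('pics/scene0.png')[205:305,195:300]
cv2.imwrite('pics/c.png',np.hstack([cv2.resize(a,(390,334),interpolation=2),cv2.resize(b,(351,334),interpolation=2)]))
print('scales',390/105,351/105)
for n in('top','scene'):
    im=cv2.imread(f'pics/{n}0.png');h=cv2.cvtColor(im,cv2.COLOR_BGR2HSV)
    m=((h[...,1]<90)&(h[...,2]>80)).astype(np.uint8)
    r=(slice(220,310),slice(222,325)) if n=='top' else (slice(200,305),slice(195,305))
    z=np.zeros_like(m);z[r]=m[r]
    k,l,s,c=cv2.connectedComponentsWithStats(z)
    for i in range(1,k):
        if s[i,4]>60:print(n,s[i],c[i].round(1))
    i=1+np.argmax(s[1:,4]);cn=cv2.findContours((l==i).astype(np.uint8),0,2)[0][0]
    print('quad',cv2.approxPolyDP(cv2.convexHull(cn),5,True)[:,0].tolist())
for p in [(232,228),(316,231),(313,302),(231,296)]:print(onplane(T,p,np.array([0,0,.07]),np.array([0,0,1])).round(3))
E
```

```text
scales 3.7142857142857144 3.342857142857143
top [ 229  226   88   76 5123] [271.9 262.4]
quad [[233, 226], [314, 231], [310, 299], [230, 295]]
scene [ 195  200  105  104 5223] [242. 249.]
quad [[195, 200], [222, 200], [298, 246], [255, 303], [202, 261], [195, 245]]
[0.628 0.168 0.07 ]
[ 0.625 -0.002  0.07 ]
[0.485 0.004 0.07 ]
[0.494 0.166 0.07 ]
```

View pics/c.png

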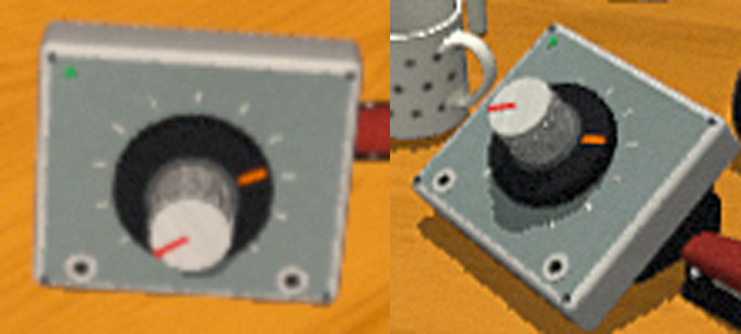

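The crop shows the knob top centre at top pixel (271,283) and scene pixel (235,237). The orange line points to about 2:30, and the red line to about 8 o'clock.

Run:
```python
from h import *
T=cam('top');S=cam('scene')
tp=lambda x,y:(220+(x+.5)/3.714-.5,220+(y+.5)/3.711-.5)
sp=lambda x,y:(195+(x-390+.5)/3.343-.5,205+(y+.5)/3.34-.5)
F={'top':((190,235),(524,107)),'TL':((51,58),(558,31)),'TR':((347,72),(716,122)),'BL':((42,281),(420,181)),'BR':((326,296),(566,298)),'or':((253,177),(594,140)),'redo':((155,253),(488,109)),'redi':((187,239),(515,105))}
P={}
for k,(a,b) in F.items():
    P[k]=tri([(T,tp(*a)),(S,sp(*b))]);print(k,P[k].round(4),(proj(T,P[k])-tp(*a)).round(1),(proj(S,P[k])-sp(*b)).round(1))
x=P['TL']+P['TR']-P['BL']-P['BR'];yv=P['TL']+P['BL']-P['TR']-P['BR']
print('yaw',np.degrees(np.arctan2(x[1],x[0])),np.degrees(np.arctan2(-yv[0],yv[1])),'slope',np.degrees(np.arctan2(x[2],np.hypot(*x[:2]))))
for yaw in np.radians([np.degrees(np.arctan2(-yv[0],yv[1]))]):
    Rz=R.from_euler('z',yaw).as_matrix();n=Rz@[-.5,0,.866];up=Rz@[.866,0,.5];rt=Rz@[0,-1,0]
    base=P['top']-.056*n;amp=base-Rz@[-.009,0,.0706];print('amp',amp,'n',n)
    c=P['top']-.038*n
    for C,q in((T,tp(253,177)),(S,sp(594,140))):
        v=onplane(C,q,c,n)-c;print('orange ang',np.degrees(np.arctan2(v@rt,v@up)),np.linalg.norm(v))
    for C,q,q2 in((T,tp(155,253),tp(187,239)),(S,sp(488,109),sp(515,105))):
        v=onplane(C,q,P['top'],n)-P['top'];print('red ang',np.degrees(np.arctan2(v@rt,v@up)),np.linalg.norm(v))
```

```text
top [0.5231 0.0876 0.1146] [[ 0.5 -0.7]] [[-0.8  0. ]]
TL [0.6134 0.1611 0.0997] [[ 0.8 -1. ]] [[-1.1  0.1]]
TR [0.6075 0.0067 0.1   ] [[ 0.4 -0.4]] [[-0.6  0.1]]
BL [0.4945 0.1684 0.0321] [[ 0.5 -0.6]] [[-0.7  0. ]]
BR [0.4869 0.0122 0.033 ] [[-0.1  0.1]] [[ 0.1 -0. ]]
or [0.5518 0.0557 0.0913] [[ 0.1 -0.1]] [[-0.2  0. ]]
redo [0.5123 0.1064 0.1099] [[-0.1  0.1]] [[ 0.1 -0. ]]
redi [0.5201 0.09   0.1166] [[ 0.1 -0.1]] [[-0.1  0. ]]
yaw -3.017033574158718 -2.4801404113406513 slope 29.282222349501314
amp [ 0.56008782  0.08604467 -0.00448126] n [-0.49953164  0.02163655  0.866     ]
orange ang 67.93747016922225 0.033044402864750244
orange ang 62.23889734889067 0.032396373282495984
red ang -126.23569994969172 0.022448308293256378
red ang -121.4158033772717 0.023657516983177772
```

```bash
cat >> h.py <<'E'
def frame(yaw):
    Rz=R.from_euler('z',yaw,degrees=True).as_matrix()
    return Rz@[-.5,0,.8660254],Rz@[.8660254,0,.5],Rz@[0,-1.,0]
E
python3 - <<'E'
from h import *
n,up,rt=frame(-2.7);K=np.array([.522,.087,.1185]);o=bot.get_obs()
p0=np.array(o['ee_pos']);p1=K+.11*n
R0=R.from_euler('xyz',o['tcp_rot'],degrees=True)
z=-n;Rf=np.c_[rt,np.cross(z,rt),z]
d=np.array([0,0,-1.]);ax=np.cross(d,z);A=ax/np.linalg.norm(ax)*np.arcsin(np.linalg.norm(ax))
th=(( R.from_rotvec(A)*R0).inv()*R.from_matrix(Rf)).as_rotvec();print('th',np.degrees(th),'p1',p1)
t=np.degrees(th[2]);t=t-360 if t>0 else t
N=26;prev=(R0,p0)
for k in range(1,N+1):
    s=k/N;Rk=R.from_rotvec(A*s)*R0*R.from_rotvec([0,0,np.radians(t)*s]);p=p0+(p1-p0)*s
    l=prev[0].inv().apply(p-prev[1]);w=(prev[0].inv()*Rk).as_rotvec(degrees=True)/10
    print(l.round(3).tolist(),w.round(2).tolist());prev=(Rk,p)
E
```

```text
th [-3.87926852e-02  5.74166873e-02  1.13314852e+02] p1 [0.46706106 0.08959085 0.21376279]
[0.018, -0.018, 0.001] [-0.05, 0.1, -0.95]
[0.021, -0.015, 0.001] [-0.07, 0.09, -0.95]
[0.023, -0.011, 0.002] [-0.08, 0.08, -0.95]
[0.024, -0.007, 0.002] [-0.1, 0.06, -0.95]
[0.025, -0.003, 0.002] [-0.11, 0.05, -0.95]
[0.025, 0.001, 0.002] [-0.11, 0.03, -0.95]
[0.025, 0.005, 0.002] [-0.12, 0.01, -0.95]
[0.024, 0.009, 0.003] [-0.12, -0.01, -0.95]
[0.022, 0.013, 0.003] [-0.11, -0.03, -0.95]
[0.02, 0.016, 0.003] [-0.11, -0.05, -0.95]
[0.017, 0.019, 0.003] [-0.1, -0.06, -0.95]
[0.013, 0.022, 0.003] [-0.09, -0.08, -0.95]
[0.01, 0.023, 0.003] [-0.07, -0.09, -0.95]
[0.006, 0.025, 0.004] [-0.06, -0.1, -0.95]
[0.002, 0.025, 0.004] [-0.04, -0.11, -0.95]
[-0.002, 0.025, 0.004] [-0.02, -0.11, -0.95]
[-0.007, 0.024, 0.004] [-0.0, -0.12, -0.95]
[-0.01, 0.023, 0.004] [0.02, -0.11, -0.95]
[-0.014, 0.021, 0.004] [0.04, -0.11, -0.95]
[-0.017, 0.018, 0.005] [0.05, -0.1, -0.95]
[-0.02, 0.015, 0.005] [0.07, -0.09, -0.95]
[-0.022, 0.012, 0.005] [0.08, -0.08, -0.95]
[-0.024, 0.008, 0.005] [0.1, -0.06, -0.95]
[-0.025, 0.004, 0.005] [0.11, -0.05, -0.95]
[-0.025, 0.0, 0.005] [0.11, -0.03, -0.95]
[-0.025, -0.004, 0.006] [0.12, -0.01, -0.95]
```

Request:
send_rows --linear '[[0.018, -0.018, 0.001], [0.021, -0.015, 0.001], [0.023, -0.011, 0.002], [0.024, -0.007, 0.002], [0.025, -0.003, 0.002], [0.025, 0.001, 0.002], [0.025, 0.005, 0.002], [0.024, 0.009, 0.003]]' --twist '[[-0.05, 0.1, -0.95], [-0.07, 0.09, -0.95], [-0.08, 0.08, -0.95], [-0.1, 0.06, -0.95], [-0.11, 0.05, -0.95], [-0.11, 0.03, -0.95], [-0.12, 0.01, -0.95], [-0.12, -0.01, -0.95]]' --gripper '[100, 100, 100, 100, 100, 100, 100, 100]' --grip_force 30

```text
time: 1.15
ee_pos: [0.2782, -0.3288, 0.2354]
tcp_rot: [170.8, 1.5, 96.8]
wrist_force: [0.3, 0.7, 0.2]
opening: 0.0856
grasp_force: 0.0
```

Request:
send_rows --linear '[[0.022, 0.013, 0.003], [0.02, 0.016, 0.003], [0.017, 0.019, 0.003], [0.013, 0.022, 0.003], [0.01, 0.023, 0.003], [0.006, 0.025, 0.004], [0.002, 0.025, 0.004], [-0.002, 0.025, 0.004]]' --twist '[[-0.11, -0.03, -0.95], [-0.11, -0.05, -0.95], [-0.1, -0.06, -0.95], [-0.09, -0.08, -0.95], [-0.07, -0.09, -0.95], [-0.06, -0.1, -0.95], [-0.04, -0.11, -0.95], [-0.02, -0.11, -0.95]]' --gripper '[100, 100, 100, 100, 100, 100, 100, 100]'

```text
time: 2.15
ee_pos: [0.3607, -0.1415, 0.2253]
tcp_rot: [178.4, 18.6, 172.7]
wrist_force: [0.3, 0.3, -0.5]
opening: 0.0851
grasp_force: 0.0
```

Request:
send_rows --linear '[[-0.007, 0.024, 0.004], [-0.01, 0.023, 0.004], [-0.014, 0.021, 0.004], [-0.017, 0.018, 0.005], [-0.02, 0.015, 0.005], [-0.022, 0.012, 0.005], [-0.024, 0.008, 0.005], [-0.025, 0.004, 0.005]]' --twist '[[0, -0.12, -0.95], [0.02, -0.11, -0.95], [0.04, -0.11, -0.95], [0.05, -0.1, -0.95], [0.07, -0.09, -0.95], [0.08, -0.08, -0.95], [0.1, -0.06, -0.95], [0.11, -0.05, -0.95]]' --gripper '[100, 100, 100, 100, 100, 100, 100, 100]'

```text
time: 3.15
ee_pos: [0.4453, 0.0441, 0.2173]
tcp_rot: [-153.4, 8.6, -109.0]
wrist_force: [0.6, -0.3, 0.5]
opening: 0.0856
grasp_force: 0.0
```

Request:
send_rows --linear '[[-0.025, 0, 0.005], [-0.025, -0.004, 0.006], [0, 0, 0]]' --twist '[[0.11, -0.03, -0.95], [0.12, -0.01, -0.95], [0, 0, 0]]' --gripper '[100, 100, 100]'

```text
time: 3.52
ee_pos: [0.4664, 0.0913, 0.2147]
tcp_rot: [-149.9, 0.0, -92.2]
wrist_force: [0.7, -0.6, 0.7]
opening: 0.0854
grasp_force: 0.0
```

Run:
```python
from h import *
o=bot.get_obs();print({k:np.round(v,3).tolist() for k,v in o.items()})
im=camera('wrist')[:,:,::-1];cv2.imwrite('pics/w1.png',im)
n,up,rt=frame(-2.7);K=np.array([.522,.087,.1185]);print(proj(cam('wrist',o),[K,K-.038*n,K-.056*n]))
```

```text
{'time': 3.525, 'q': [16.262, -34.911, -31.034, 65.058, -9.131, -73.9], 'qd': [-2.054, -0.896, 0.111, 1.537, 0.566, 3.487], 'joint_efforts': [1.185, -14.943, 52.113, -5.936, -0.598, -0.851], 'ee_pos': [0.466, 0.091, 0.215], 'tcp_rot': [-149.888, 0.005, -92.187], 'wrist_force': [0.659, -0.639, 0.658], 'torque': [-0.003, 0.426, -0.042], 'grasp_force': 0.0, 'opening': 0.085}
[[274.54951472 208.88344612]
 [274.69112332 193.81095685]
 [274.74651357 187.91534805]]
```

View pics/w1.png

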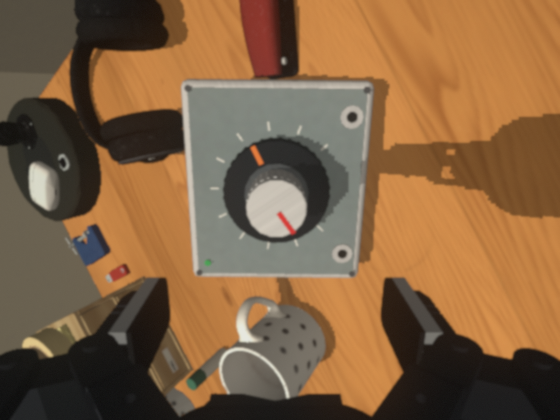

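The wrist view shows the knob top at (276,208), within 2 px of where I predicted it. The red line runs from (281,215) to (293,232) and the orange line is at (257,155). The panel edges are square with the image, so the amp's yaw is about -2.2°.

```bash
cat >> h.py <<'E'
def lines(im,C,K,yaw,show=True):
    n,up,rt=frame(yaw);h=cv2.cvtColor(im,cv2.COLOR_BGR2HSV).astype(int)
    H,S,V=h[...,0],h[...,1],h[...,2]
    yy,xx=np.mgrid[:420,:560]
    out={}
    for nm,m,c in(('red',((H<6)|(H>172))&(S>110)&(V>100),K),('orange',(H>=6)&(H<18)&(S>170)&(V>120),K-.038*n)):
        pc=proj(C,c)[0];pr=np.linalg.norm(proj(C,c+.03*rt)[0]-pc)
        m=m&(np.hypot(xx-pc[0],yy-pc[1])<pr*1.25)
        ys,xs=np.nonzero(m)
        if len(xs)<5: print(nm,'none');continue
        v=np.array([onplane(C,(x,y),c,n)-c for x,y in zip(xs,ys)]);q=np.c_[v@rt,v@up]
        r=np.hypot(*q.T);q=q[r<.036];mu=q.mean(0);d=np.linalg.svd(q-mu)[2][0];d=d*np.sign(d@mu)
        out[nm]=np.degrees(np.arctan2(*mu));print(nm,len(q),'ang',out[nm].round(1),'dir',np.degrees(np.arctan2(*d)).round(1),'r',np.hypot(*mu).round(4),'px',xs.mean().round(1),ys.mean().round(1))
    return out
def disc(im,C,K,yaw):
    n,up,rt=frame(yaw);h=cv2.cvtColor(im,cv2.COLOR_BGR2HSV);pc=proj(C,K)[0];pr=np.linalg.norm(proj(C,K+.021*rt)[0]-pc)
    m=(h[...,2]>150).astype(np.uint8);z=np.zeros_like(m);cv2.circle(z,tuple(int(round(a)) for a in pc),int(pr*1.3),1,-1);m=cv2.morphologyEx(m&z,cv2.MORPH_CLOSE,np.ones((7,7)))
    k,l,s,c=cv2.connectedComponentsWithStats(m);i=1+np.argmax(s[1:,4]);cn=max(cv2.findContours((l==i).astype(np.uint8),0,2)[0],key=cv2.contourArea)
    e=cv2.fitEllipse(cv2.convexHull(cn));print('disc',e,'expected r',pr);return e[0]
E
python3 - <<'E'
from h import *
o=bot.get_obs();im=cv2.imread('pics/w1.png');C=cam('wrist',o);K=np.array([.522,.087,.1185]);n,up,rt=frame(-2.3)
e=disc(im,C,K,-2.3);X=onplane(C,e,K,n);print(X)
T=cam('top');t=cv2.imread('pics/top0.png');e2=disc(t,T,K,-2.3);X3=tri([(C,e),(T,e2)]);print(X3)
lines(im,C,X,-2.3);lines(t,T,X,-2.3)
Rt=R.from_euler('xyz',o['tcp_rot'],degrees=True)
print('knob top in tool',Rt.inv().apply(X-o['ee_pos']),'axis',Rt.inv().apply(n))
E
```

```text
disc ((275.8790588378906, 208.35218811035156), (56.799076080322266, 60.028202056884766), 103.83345031738281) expected r 29.80116251371359
[0.52115965 0.08595637 0.1180394 ]
disc ((270.6035461425781, 282.3712463378906), (20.475975036621094, 21.524742126464844), 86.20429229736328) expected r 11.215851179736992
[0.52336406 0.08824907 0.11359433]
red 123 ang -123.6 dir -124.9 r 0.0134 px 286.5 223.6
orange 64 ang 64.2 dir 64.4 r 0.0311 px 257.7 157.5
red 18 ang -118.2 dir -125.3 r 0.0149 px 265.1 286.3
orange 17 ang 62.5 dir 59.6 r 0.03 px 287.2 267.3
knob top in tool [0.00242993 0.00098599 0.11148134] axis [-6.03787672e-04 -1.85462800e-03 -9.99998095e-01]
```

Request:
send_rows --linear '[[0.002, 0.001, 0.02], [0, 0, 0.03], [0, 0, 0.025], [0, 0, 0.02], [0, 0, 0.015], [0, 0, 0.012], [0, 0, 0], [0, 0, 0]]' --twist '[[0, 0, 0], [0, 0, 0], [0, 0, 0], [0, 0, 0], [0, 0, 0], [0, 0, 0], [0, 0, 0], [0, 0, 0]]' --gripper '[100, 100, 100, 100, 100, 100, 100, 100]'

```text
time: 4.58
ee_pos: [0.5271, 0.0857, 0.1102]
tcp_rot: [-149.8, 0.1, -92.4]
wrist_force: [0.2, 0.4, 0.2]
opening: 0.0857
grasp_force: 0.0
```

Request:
send_rows --linear '[[0, 0, 0], [0, 0, 0], [0, 0, 0], [0, 0, 0], [0, 0, 0], [0, 0, 0]]' --twist '[[0, 0, 0], [0, 0, 0], [0, 0, 0], [0, 0, 0], [0, 0, 0], [0, 0, 0]]' --gripper '[65, 60, 57, 54, 52, 52]'

```text
time: 5.32
ee_pos: [0.527, 0.0857, 0.1096]
tcp_rot: [-149.8, 0.0, -92.4]
wrist_force: [-0.8, 0.1, -0.4]
opening: 0.0447
grasp_force: 0.0
```

Run:
```python
from h import *
o=bot.get_obs();print({k:np.round(v,4).tolist() for k,v in o.items() if k in('time','q','ee_pos','tcp_rot','wrist_force','torque','opening','grasp_force')})
a=camera('wrist')[:,:,::-1];b=camera('scene')[:,:,::-1]
cv2.imwrite('pics/w2.png',np.hstack([cv2.resize(a[100:400,100:450],(400,343)),cv2.resize(b[150:310,170:330],(343,343),interpolation=2)]))
n,up,rt=frame(-2.3);K=np.array([.5212,.086,.1185]);print((np.array(o['ee_pos'])-K)@np.c_[n,up,rt])
```

```text
{'time': 5.325, 'q': [13.1191, -26.1118, -37.5524, 49.2817, -7.6703, -76.5214], 'ee_pos': [0.527, 0.0857, 0.1096], 'tcp_rot': [-149.8206, 0.0441, -92.3539], 'wrist_force': [-0.7969, 0.0527, -0.3723], 'torque': [0.0252, 0.4603, -0.0765], 'grasp_force': 0.0, 'opening': 0.0447}
[-1.06298982e-02  5.43911894e-04  9.21526027e-05]
```

View pics/w2.png

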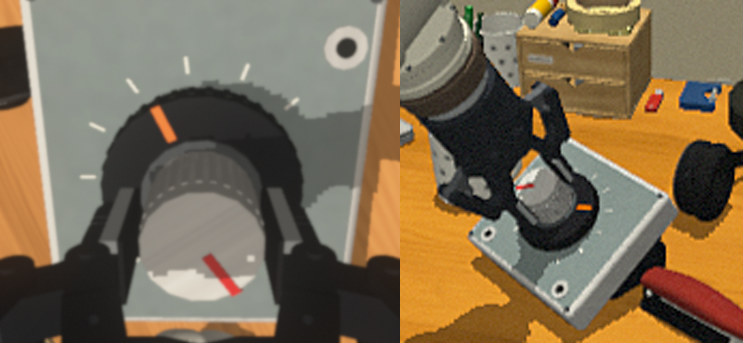

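The fingers straddle the knob symmetrically and stand clear of the ring. The knob is at about (203,240) in the left crop, between pads at x≈130 and 285. Closing now.

Request:
send_rows --linear '[[0, 0, 0], [0, 0, 0], [0, 0, 0], [0, 0, 0]]' --twist '[[0, 0, 0], [0, 0, 0], [0, 0, 0], [0, 0, 0]]' --gripper '[46, 42, 40, 40]' --grip_force 30

```text
time: 5.92
ee_pos: [0.5265, 0.0857, 0.1096]
tcp_rot: [-149.9, 0.0, -92.3]
wrist_force: [-5.9, -0.2, 4.8]
opening: 0.0412
grasp_force: 29.6
```

Request:
send_rows --linear '[[0, 0, 0], [0, 0, 0], [0, 0, 0]]' --twist '[[0, 0, 0.3], [0, 0, 0.6], [0, 0, 0.6]]' --gripper '[40, 40, 40]'

```text
time: 6.3
ee_pos: [0.5263, 0.0857, 0.1093]
tcp_rot: [-150.8, 7.6, -105.5]
wrist_force: [-10.0, 0.7, 5.3]
opening: 0.0414
grasp_force: 29.8
```

```bash
cat > s.py <<'E'
from h import *
o=bot.get_obs();print({k:np.round(v,3).tolist() for k,v in o.items() if k in('time','q','ee_pos','tcp_rot','wrist_force','torque','opening','grasp_force')})
Rt=R.from_euler('xyz',o['tcp_rot'],degrees=True);n,up,rt=frame(-2.3);K=np.array([.5212,.086,.1185])
x=Rt.apply([1,0,0]);print('tool turn',np.degrees(np.arctan2(-x@up,x@rt)).round(2),'F tool',Rt.inv().apply(o['wrist_force']).round(1))
im=camera('wrist')[:,:,::-1];C=cam('wrist',o);print('wrist');lines(im,C,K,-2.3)
t=camera('top')[:,:,::-1];s=camera('scene')[:,:,::-1]
print('top');lines(t,cam('top'),K,-2.3);print('scene');lines(s,cam('scene'),K,-2.3)
cv2.imwrite('pics/last_w.png',im);cv2.imwrite('pics/last_t.png',t);cv2.imwrite('pics/last_s.png',s)
E
python3 s.py
```

```text
{'time': 6.3, 'q': [13.132, -26.14, -37.562, 49.384, -7.647, -61.335], 'ee_pos': [0.526, 0.086, 0.109], 'tcp_rot': [-150.791, 7.588, -105.548], 'wrist_force': [-9.983, 0.68, 5.329], 'torque': [-0.032, 1.552, 0.079], 'grasp_force': 29.838, 'opening': 0.041}
tool turn 15.23 F tool [ 1.3  5.8 -9.6]
wrist
red 375 ang -107.9 dir -110.0 r 0.0132 px 293.0 339.7
orange 196 ang 63.3 dir 63.3 r 0.0307 px 229.0 222.4
top
red 18 ang -93.2 dir -21.5 r 0.019 px 262.1 283.3
orange 14 ang 61.9 dir 71.2 r 0.0309 px 287.5 267.0
scene
red 11 ang -112.6 dir -110.2 r 0.0117 px 228.9 235.4
orange 11 ang 64.3 dir 65.1 r 0.0284 px 253.6 246.1
```

Request:
send_rows --linear '[[0, 0, 0], [0, 0, 0], [0, 0, 0], [0, 0, 0], [0, 0, 0], [0, 0, 0], [0, 0, 0], [0, 0, 0]]' --twist '[[0, 0, 0.7], [0, 0, 0.8], [0, 0, 0.8], [0, 0, 0.8], [0, 0, 0.8], [0, 0, 0.8], [0, 0, 0.8], [0, 0, 0.5]]' --gripper '[40, 40, 40, 40, 40, 40, 40, 40]'

```text
time: 7.45
ee_pos: [0.5255, 0.0866, 0.1088]
tcp_rot: [-171.7, 28.9, -165.3]
wrist_force: [-16.1, 6.9, 7.0]
opening: 0.0412
grasp_force: 30.4
```

```bash
python3 s.py
```

```text
{'time': 7.45, 'q': [13.188, -26.153, -37.589, 49.458, -7.534, -1.325], 'ee_pos': [0.525, 0.087, 0.109], 'tcp_rot': [-171.738, 28.925, -165.312], 'wrist_force': [-16.128, 6.94, 6.957], 'torque': [0.666, 2.429, 0.492], 'grasp_force': 30.351, 'opening': 0.041}
tool turn 75.18 F tool [  8.8   8.9 -14.2]
wrist
red 366 ang -51.4 dir -50.1 r 0.0129 px 293.9 339.6
orange none
top
red 30 ang -47.0 dir -30.1 r 0.0197 px 264.6 275.1
orange 17 ang 62.6 dir 59.6 r 0.03 px 287.2 267.3
scene
red none
orange 11 ang 64.3 dir 65.1 r 0.0284 px 253.6 246.1
```

Request:
send_rows --linear '[[0, 0, 0], [0, 0, 0], [0, 0, 0], [0, 0, 0], [0, 0, 0], [0, 0, 0], [0, 0, 0], [0, 0, 0]]' --twist '[[0, 0, 0.7], [0, 0, 0.8], [0, 0, 0.8], [0, 0, 0.8], [0, 0, 0.8], [0, 0, 0.8], [0, 0, 0.8], [0, 0, 0.5]]' --gripper '[40, 40, 40, 40, 40, 40, 40, 40]'

```text
time: 8.6
ee_pos: [0.5257, 0.088, 0.1089]
tcp_rot: [157.5, 20.4, 128.6]
wrist_force: [-11.4, 14.8, 3.3]
opening: 0.0409
grasp_force: 30.0
```

```bash
python3 s.py
```

```text
{'time': 8.6, 'q': [13.246, -26.136, -37.573, 49.403, -7.381, 58.675], 'ee_pos': [0.526, 0.088, 0.109], 'tcp_rot': [157.547, 20.435, 128.551], 'wrist_force': [-11.378, 14.781, 3.343], 'torque': [2.031, 2.396, 1.275], 'grasp_force': 29.973, 'opening': 0.041}
tool turn 135.14 F tool [16.3  4.  -8.8]
wrist
red 378 ang 8.7 dir 10.0 r 0.0119 px 293.6 338.9
orange none
top
red 34 ang 1.0 dir 4.8 r 0.0195 px 273.2 272.4
orange 17 ang 62.6 dir 59.6 r 0.03 px 287.2 267.3
scene
red 17 ang 7.4 dir 14.4 r 0.0115 px 237.8 231.9
orange 11 ang 64.3 dir 65.1 r 0.0284 px 253.6 246.1
```

Request:
send_rows --linear '[[0, 0, 0], [0, 0, 0], [0, 0, 0], [0, 0, 0], [0, 0, 0], [0, 0, 0], [0, 0, 0], [0, 0, 0]]' --twist '[[0, 0, 0.7], [0, 0, 0.8], [0, 0, 0.8], [0, 0, 0.8], [0, 0, 0.8], [0, 0, 0.8], [0, 0, 0.65], [0, 0, 0]]' --gripper '[40, 40, 40, 40, 40, 40, 40, 40]'

```text
time: 9.75
ee_pos: [0.5268, 0.0884, 0.1097]
tcp_rot: [150.2, -4.6, 80.5]
wrist_force: [-2.6, 15.7, 1.3]
opening: 0.0414
grasp_force: 30.1
```

```bash
python3 s.py
```

```text
{'time': 9.75, 'q': [13.248, -26.113, -37.535, 49.265, -7.342, 112.08], 'ee_pos': [0.527, 0.088, 0.11], 'tcp_rot': [150.187, -4.633, 80.48], 'wrist_force': [-2.561, 15.662, 1.292], 'torque': [2.752, 1.151, 1.393], 'grasp_force': 30.109, 'opening': 0.041}
tool turn -171.44 F tool [15.1 -4.4 -2.6]
wrist
red 541 ang 69.9 dir 74.5 r 0.0185 px 299.7 354.7
orange none
top
red none
orange 17 ang 62.6 dir 59.6 r 0.03 px 287.2 267.3
scene
red 22 ang 73.9 dir 82.1 r 0.0187 px 241.1 237.7
orange 11 ang 64.3 dir 65.1 r 0.0284 px 253.6 246.1
```

View pics/last_w.png

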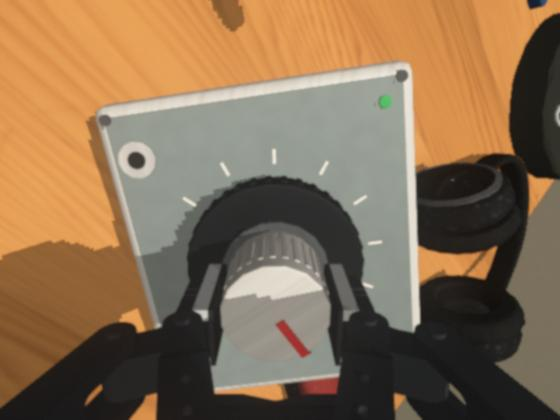

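The red line has kept its place in the hand at (293,338), so the knob hasn't slipped, and in the fixed views the ring hasn't moved. I'll ease off the side load, let go and back off.

Request:
send_rows --linear '[[0.002, 0, 0], [0, 0, 0], [0, 0, 0], [0, 0, 0], [0, 0, 0], [0, 0, 0], [0, 0, 0], [0, 0, 0]]' --twist '[[0, 0, 0], [0, 0, 0], [0, 0, 0], [0, 0, 0], [0, 0, 0], [0, 0, 0], [0, 0, 0], [0, 0, 0]]' --gripper '[40, 52, 60, 70, 80, 80, 80, 80]'

```text
time: 10.9
ee_pos: [0.5273, 0.0876, 0.1097]
tcp_rot: [150.1, -4.3, 80.3]
wrist_force: [-0.7, 0.1, -0.7]
opening: 0.0685
grasp_force: 0.0
```

Request:
send_rows --linear '[[0, 0, -0.01], [0, 0, -0.02], [0, 0, -0.03], [0, 0, -0.03], [0, 0, -0.03], [0, 0, 0], [0, 0, 0]]' --twist '[[0, 0, 0], [0, 0, 0], [0, 0, 0], [0, 0, 0], [0, 0, 0], [0, 0, 0], [0, 0, 0]]' --gripper '[80, 80, 80, 80, 80, 80, 80]'

```text
time: 11.78
ee_pos: [0.467, 0.09, 0.2129]
tcp_rot: [150.1, -4.3, 80.3]
wrist_force: [0.1, -0.3, -1.4]
opening: 0.0681
grasp_force: 0.0
```

```bash
python3 s.py
python3 - <<'E'
from h import *
o=bot.get_obs();im=cv2.imread('pics/last_w.png');C=cam('wrist',o);K=np.array([.5212,.086,.1185]);n=frame(-2.3)[0]
e=disc(im,C,K,-2.3);X=onplane(C,e,K,n);print(X);lines(im,C,X,-2.3)
E
```

```text
{'time': 11.775, 'q': [16.09, -34.956, -31.283, 64.791, -9.111, 114.598], 'ee_pos': [0.467, 0.09, 0.213], 'tcp_rot': [150.113, -4.3, 80.29], 'wrist_force': [0.09, -0.345, -1.355], 'torque': [-0.001, 0.477, 0.012], 'grasp_force': 0.0, 'opening': 0.068}
tool turn -171.44 F tool [-0.4 -0.5  1.2]
wrist
red 129 ang 64.6 dir 63.4 r 0.0123 px 285.3 227.5
orange 10 ang 64.6 dir 146.7 r 0.035 px 299.8 233.2
top
red 30 ang 45.1 dir 27.5 r 0.0159 px 278.8 277.9
orange 17 ang 62.6 dir 59.6 r 0.03 px 287.2 267.3
scene
red 19 ang 73.8 dir 83.0 r 0.0197 px 241.6 237.8
orange 11 ang 64.3 dir 65.1 r 0.0284 px 253.6 246.1
disc ((277.35595703125, 213.58213806152344), (60.48139190673828, 67.69744873046875), 142.9065399169922) expected r 28.557334314921068
[0.52180312 0.08573493 0.11885407]
red 129 ang 70.1 dir 63.4 r 0.0116 px 285.3 227.5
orange 14 ang 66.6 dir 147.4 r 0.0346 px 300.2 233.7
```

View pics/last_w.png

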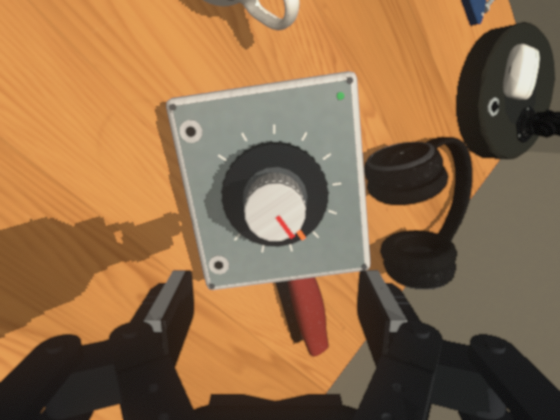

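The red line now points straight at the orange line: it runs from (277,216) to (293,238), with the orange at (301,235). Red reads about 63–65° and the ring about 64°. The orange pixels in both fixed cameras are where they were, and the gripper is clear of everything.

```bash
python3 -c "
from workcell import ticket
print(ticket.job_done())"
```

```text
the job is handed in; nothing more can be done
None
```

I turned the inner knob about 188° clockwise until its red line agreed with the orange line to within about 2°, left the ring where it was set, let go and backed off, then handed the job in; no verdict was returned.

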